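# Put the stapler away in the push-latch case

## Task

The stationery case on the prize table is shut: press its lid so that the latch lets go and the lid swings up, put the stapler inside, then press the lid shut again. Make sure that the latch has caught, so that the lid stays shut by itself, and leave the trophies and the tape roll alone.

Things in the scene. Friction and masses are not known exactly. Their poses are not given: they have to be found in the camera images.
- case: grey open-topped case, fixed to the table, with an inset white lid. Outside 236 (its x) x 196 (its y) x 85 mm high; walls 8 mm, inner floor 8 mm above the underside. Origin: centre of the underside; z up. The lid's hinge (two steel barrels 8 mm proud of the rim) runs along x on the +y side; the lid's free edge, with a steel touch plate, is on the -y side.
- case_hinge (a point): middle of the lid's hinge axis, fixed to the case at (0, 90, 85) mm in the case's frame, level with the rim and in the plane of the lid's upper (outer) face; same axes as the case
- lid (a joint): lid angle, rad: 0 = latched shut, flush with the rim; -0.05 = pressed to its stop; positive = open, 1.4 = fully open: a spring holds it nearly upright, outer face towards the case's +y side. Push-push latch: pressed from shut to about -0.045 and let go, the lid swings up in about 2 s; swung down, pressed to about -0.045 and let go, it returns to 0 and stays. A shorter press may not switch it.
- lid_press (a point): press point on the outer face of the lid (flat panel 214 x 173 x 8 mm), 130 mm from the hinge axis, midway along; moves with the lid. Its z is the face's outward normal, its y points to the hinge. From flush the lid goes 6 mm down here, against 2 to 3 N (press at 20 mm/s or less; a quick jab adds to the force), then meets its stop; swinging the open lid down also takes 2 to 3 N.
- stapler: black desk stapler with steel base, 130 mm long (its x), 34 mm wide at the base and 30 mm above it (its y), 46 mm high, 0.2 kg. Origin: centre of the underside; z up. Loose on the table, to be gripped across its width.
- trophy_big: silver cup on a marble base, 198 mm high, base 83 mm square, cup 92 mm across. Origin: centre of the underside. Leave alone.
- trophy_small: silver cup on a marble base, 153 mm high, base 64 mm square, cup 71 mm across. Origin: centre of the underside. Leave alone.
- tape_roll: roll of brown tape lying flat, 90 mm across, 24 mm high. Origin: centre of the underside. Leave alone.
Not all that is in view belongs to the job. Of the things shaped like the stapler, the black one is meant.

How it is judged:
By the outcome, as a careful person would: the job done as asked, in the order asked, and still so for the second after the job is handed in, with the robot touching nothing.
It also fails if it takes over 64 s, if anything falls off the work surface, if the arm or the gripper's body presses on something with over 40 N, if the wrist force passes 120 N, or if a joint passes its speed limit or range.

## Robot

A 6-joint arm with a two-finger parallel gripper is mounted at the origin on the work surface. World frame = base frame: x ahead of the robot, y to its left, z up, the work surface at z = 0. Lengths are in m, angles in rad, forces in N, time in s.
With the tool pointing down it reaches from about 0.25 to 0.775 m from the base axis. Payload 4 kg.
Tool frame: the origin (TCP) lies midway between the tips of the shut fingers; the grasp point (between the pads) lies 19 mm behind it (robot.grasp_offset is the distance from the TCP to the grasp point, in m); z points along the fingers, y is the direction in which the jaws open and shut (so a half turn about z gives the same grasp; the last joint's range is limited). The gripper opens to 94 mm and grips with 3 to 60 N. Pads are 16 mm wide; open, the fingers measure 119 mm over their backs; the gripper's body (75 mm by 177 mm) begins 78 mm behind the grasp point.
Start: joints at [-1.326, 0.087, 1.371, -0, 1.684, -0.103], TCP at [0.187, -0.517, 0.206] pointing down, gripper open.
Joint ranges: [-3.1, 3.1], [-0.76, 2.03], [0.27, 2.55], [-1.08, 4.22], [0.17, 2.65], [-2.57, 2.57]. Speed limits (rad/s): [2.79, 2.79, 3.14, 3.14, 3.14, 3.14].

## Interface

Orientations are given as [roll, pitch, yaw] about the fixed x, y, z axes, in that order (R = Rz(yaw) Ry(pitch) Rx(roll)).
In Python, from bench import status, viewer, order, robot gives the robot as it stands. The module is installed in compiled form; this text tells all that it offers.
- The arm moves only by the tool move_arm, never from a script. Its argument "targets" is a list of rows, each a list of 3 entries, a list of its own where there are three numbers: the shift along the tool's x, y, z in mm, then the turn, a rotation vector about the tool's x, y, z in degrees, then the opening, from -1 (shut) to 1 (fully open). A call has 1 to 20 rows; each row is the pose to reach, as a shift and turn from the pose commanded when the call began, along the tool's axes at that moment; what a row does not reach only later rows make up. A row lasts 1/8 s, in which the tool goes at most 62.5 mm and 10.7 degrees, less where a joint would pass 70% of its speed; a pose out of reach is approached as far as the arm can. A call with a gripper value outside its range is refused whole. The fingers move at their own pace and stop on an object; the grip force is fixed at half the most. Time passes only in rows, so rows that repeat a pose let the fingers close. It gives the time, the measured TCP pose, the force and the opening at its end, in the units of the state.
- status.get_obs(): the state, without advancing time (a new reading comes with each control period).
- viewer.snapshot(name): name is "scene" or "top" or "wrist"; returns the picture (480x640x3 uint8, red, green, blue); there is no depth.
- viewer.camera_model(name): a dict with "K" (3x3 intrinsics, pixels), "xyz" and "attitude" of the camera in the world; the wrist camera has in their place "T_tool_cam" (4x4, takes a point from camera to tool coordinates, whose origin is the TCP and whose axes are the flange's). Camera axes: x right, y up, looking along -z (the intrinsics and any distortion apply to the point x, -y, -z); pixel columns grow to the right and rows downward; lengths in m; the calibration is good to about 2 mm. A picture is of the moment at which its call begins: read the wrist's pose just before it. camera_model takes no time and is no camera call.
- order.close_job(): hands the job in, once; it reports no verdict.
The state is a dict: "time": time; "joint_positions": joint angles; "qvel": joint speeds; "joint_torque": joint torques, N m; "tool_pos": TCP position; "ee_rot": TCP orientation; "wrist_force": force on the tool from outside, world axes, zero at the start; "wrist_torque": the same for the moment, N m; "width": finger opening in m.
Only numpy, scipy, OpenCV 4.12 (cv2) and the standard library are available. Lean on these libraries where they do the work, as an engineer would, in place of code of your own. Each camera call takes 0.05 s, during which the arm holds its last target. There are 200 camera calls.

## Working session

There is one attempt and no reset: what is moved stays moved. The work goes in short steps, Python scripts to look and compute and a tool call to move; the robot and the scene stay as the last step left them, time stands still between calls to the robot, and variables do not carry over. Pictures are saved under pics/ and viewed, about 8 in all and at most 12, crops included, and the job is handed in when it is done.

Besides the shell and the picture viewer there is one more tool, called after ">>>" in YAML: its name, and indented under it one key for each argument. move_arm: Moves the arm, as the interface text tells. Its arguments: {"type":"object","properties":{"targets":{"type":"array"}},"required":["targets"]}

```bash
mkdir -p pics; python3 - <<'E'
from bench import status, viewer, robot
import cv2, numpy as np
for n in ("scene","top"):
    im=viewer.snapshot(n); cv2.imwrite(f"pics/{n}0.png",im[:,:,::-1]); m=viewer.camera_model(n); print(n,m)
print(viewer.camera_model("wrist")); print(status.get_obs()); print([a for a in dir(robot) if a[0]!='_'])
E
```

```text
scene {'K': array([[579.99673397,   0.        , 316.25542535],
       [  0.        , 579.99673397, 245.56343431],
       [  0.        ,   0.        ,   1.        ]]), 'xyz': array([1.13961525, 0.68545559, 1.34443012]), 'attitude': array([ 0.59335911, -0.00344393,  2.40675456])}
top {'K': array([[463.29105547,   0.        , 314.96245694],
       [  0.        , 463.29105547, 237.33276382],
       [  0.        ,   0.        ,   1.        ]]), 'xyz': array([0.42592168, 0.04053136, 1.11467744]), 'attitude': array([ 0.16267455,  0.02370153, -1.59990257])}
{'K': array([[358.14541395,   0.        , 320.43056153],
       [  0.        , 358.14541395, 245.72395818],
       [  0.        ,   0.        ,   1.        ]]), 'T_tool_cam': array([[ 9.61059682e-04,  9.73552588e-01,  2.28461013e-01,
         6.54082944e-02],
       [ 9.99999076e-01, -1.15535497e-03,  7.16708823e-04,
        -2.50310021e-04],
       [ 9.61707295e-04,  2.28460113e-01, -9.73552799e-01,
        -1.79192564e-01],
       [ 0.00000000e+00,  0.00000000e+00,  0.00000000e+00,
         1.00000000e+00]])}
{'time': 0.1, 'joint_positions': array([-1.32606560e+00,  8.78858552e-02,  1.37204010e+00,  2.62411833e-05,
        1.68360785e+00, -1.03098699e-01]), 'qvel': array([-8.93144072e-05,  1.48242889e-04, -4.40265788e-03, -2.02658602e-03,
        1.01722454e-03,  7.85690898e-07]), 'joint_torque': array([ 2.57939842e-03, -3.41252303e+01, -3.03301692e+01,  7.20423670e-02,
        3.04416195e-02, -9.69394864e-05]), 'tool_pos': array([ 0.18736142, -0.51659899,  0.20445059]), 'ee_rot': array([-3.13966449e+00, -2.25718099e-04,  3.47832138e-01]), 'wrist_force': array([-0.69857487, -0.0387922 ,  0.0614216 ]), 'wrist_torque': array([ 0.00506884, -0.00256465,  0.05554828]), 'width': 0.09406161435591363}
['IKError', 'grasp_offset']
```

View pics/scene0.png

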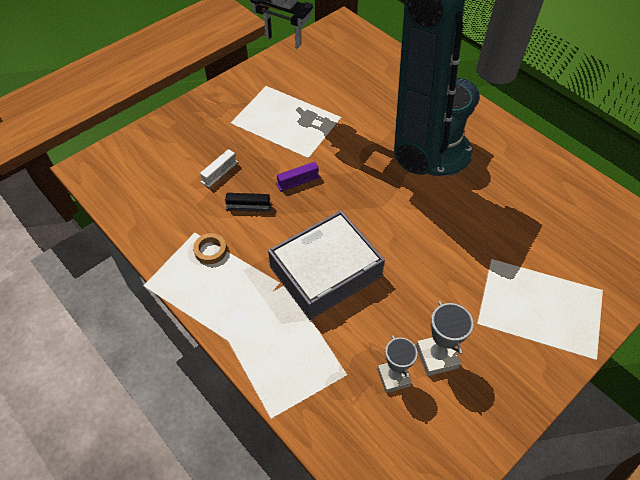

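View pics/top0.png

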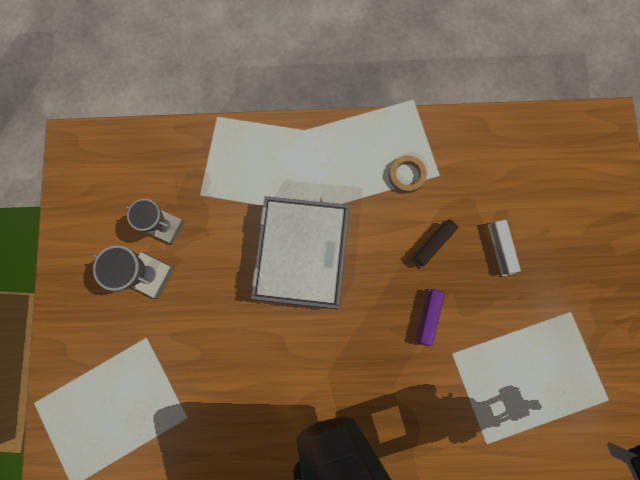

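The case is at about (300,252) in the top view, with the touch plate on its right side (world -y) and the hinge on the left (+y). The black stapler is at (435,243), the tape at (407,173), and the trophies are at the left.

```bash
cat > h.py <<'E'
import numpy as np, cv2
from scipy.spatial.transform import Rotation as R
from bench import status, viewer
def cam(n):
    m=viewer.camera_model(n)
    if n=="wrist":
        o=status.get_obs(); T=m["T_tool_cam"]; Rt=R.from_euler('xyz',o["ee_rot"]).as_matrix()
        return m["K"],o["tool_pos"]+Rt@T[:3,3],Rt@T[:3,:3]
    return m["K"],m["xyz"],R.from_euler('xyz',m["attitude"]).as_matrix()
def cast(c,px,z):
    K,p,Rm=c; px=np.atleast_2d(np.asarray(px,float))
    d=np.c_[(px[:,0]-K[0,2])/K[0,0],-(px[:,1]-K[1,2])/K[1,1],-np.ones(len(px))]@Rm.T
    return p+d*((z-p[2])/d[:,2])[:,None]
def proj(c,P):
    K,p,Rm=c; q=(np.atleast_2d(P)-p)@Rm
    return np.c_[K[0,0]*q[:,0]/-q[:,2]+K[0,2],K[1,1]*-q[:,1]/-q[:,2]+K[1,2]]
def todo(target,yaw=None):
    "tool-axes shift (mm) to world target; turn about tool z (deg) to world yaw, tool down"
    o=status.get_obs(); Rt=R.from_euler('xyz',o["ee_rot"])
    s=Rt.inv().apply(np.asarray(target)-o["tool_pos"])*1000
    t=None if yaw is None else np.degrees(-(yaw-o["ee_rot"][2]))
    print("shift",s.round(1),"turn z",t)
def quad(mask):
    c=max(cv2.findContours(mask.astype(np.uint8),0,1)[0],key=cv2.contourArea); return c,cv2.boxPoints(cv2.minAreaRect(c))
E
python3 - <<'E'
from h import *
im=cv2.imread("pics/top0.png"); c=cam("top")
hsv=cv2.cvtColor(im,cv2.COLOR_BGR2HSV)
# case outer top: rim+lid = low saturation
m=(hsv[...,1]<75)
r=np.zeros_like(m); r[192:315,245:356]=1
lid=(hsv[...,1]<70)&(hsv[...,2]>125)&r
cc,b=quad(cv2.morphologyEx(lid.astype(np.uint8),cv2.MORPH_OPEN,np.ones((5,5))))
P=cast(c,cc[:,0],.085)[:,:2]*1000
rect=cv2.minAreaRect(P.astype(np.float32)); print("lid",b.round(),rect)
r=np.zeros_like(m); r[210:275,405:470]=1
st=(im.max(2)<60)&r
cc,b=quad(st); P=cast(c,cc[:,0],.04)[:,:2]*1000; print("stap",b.round(),cv2.minAreaRect(P.astype(np.float32)))
cs=cam("scene"); im2=cv2.imread("pics/scene0.png")
r=np.zeros(im.shape[:2],bool); r[188:218,218:278]=1
cc,b=quad((im2.max(2)<60)&r); P=cast(cs,cc[:,0],.04)[:,:2]*1000; print("stap scene",b.round(),cv2.minAreaRect(P.astype(np.float32)))
# scene check of the case: rim corners clicked roughly in the top view
print("top corners",cast(c,[[265,198],[348,203],[341,307],[252,301]],.085).round(3))
print("scene corners",cast(cs,[[342,213],[269,261],[311,299],[384,260]],.085).round(3))
print("tape",cast(c,[[407,173]],.024),"troph",cast(c,[[150,275],[163,229],[116,268],[144,215]],.1))
E
```

```text
lid [[257. 294.]
 [267. 201.]
 [344. 209.]
 [333. 303.]] ((565.8308715820312, 94.06768035888672), (171.5347137451172, 212.11767578125), 81.95231628417969)
stap [[409. 259.]
 [447. 217.]
 [458. 227.]
 [420. 269.]] ((580.9034423828125, -215.40721130371094), (34.22963333129883, 137.05709838867188), 44.837860107421875)
stap scene [[224. 210.]
 [226. 190.]
 [276. 195.]
 [275. 214.]] ((586.1163330078125, -200.87347412109375), (69.4142837524414, 149.75918579101562), 41.98604965209961)
top corners [[ 0.691  0.172  0.085]
 [ 0.672 -0.017  0.085]
 [ 0.439  0.007  0.085]
 [ 0.458  0.203  0.085]]
scene corners [[0.443 0.026 0.085]
 [0.689 0.012 0.085]
 [0.683 0.167 0.085]
 [0.467 0.208 0.085]]
tape [[ 0.75663775 -0.16705326  0.024     ]] troph [[0.5208562  0.42657177 0.1       ]
 [0.62333071 0.40015098 0.1       ]
 [0.53877241 0.50309133 0.1       ]
 [0.65694978 0.44416722 0.1       ]]
```

```bash
python3 -c "
from h import *
todo([.56,.052,.115],np.radians(-7)); todo([.58,-.215,.2],0)"
```

```text
shift [ 544.1 -407.4   90.4] turn z 26.929313480193176
shift [ 471.9 -149.7    4.8] turn z 19.929313480193173
```

>>> move_arm:
  targets:
    - [[544, -407, 0], [0, 0, 27], -1]
    - [[544, -407, 0], [0, 0, 27], -1]
    - [[544, -407, 0], [0, 0, 27], -1]
    - [[544, -407, 0], [0, 0, 27], -1]
    - [[544, -407, 0], [0, 0, 27], -1]
    - [[544, -407, 0], [0, 0, 27], -1]
    - [[544, -407, 0], [0, 0, 27], -1]
    - [[544, -407, 0], [0, 0, 27], -1]
    - [[544, -407, 0], [0, 0, 27], -1]
    - [[544, -407, 0], [0, 0, 27], -1]
    - [[544, -407, 0], [0, 0, 27], -1]
    - [[544, -407, 0], [0, 0, 27], -1]
    - [[544, -407, 45], [0, 0, 27], -1]
    - [[544, -407, 90], [0, 0, 27], -1]
    - [[544, -407, 90], [0, 0, 27], -1]

```text
time: 1.98
tool_pos: [0.5563, 0.0499, 0.1108]
ee_rot: [3.14, 0.01, -0.125]
wrist_force: [-0.0, -0.7, -0.0]
width: 0.0004
```

```bash
python3 - <<'E'
from h import *
c=cam("wrist"); im=viewer.snapshot("wrist"); cv2.imwrite("pics/w1.png",im[:,:,::-1])
o=status.get_obs(); print(o["tool_pos"],o["ee_rot"],o["qvel"].round(3),o["wrist_force"])
np.savez("w1.npz",K=c[0],p=c[1],R=c[2])
E
```

```text
[0.55851879 0.04994874 0.11408179] [ 3.14065148  0.00421236 -0.12462082] [ 0.004 -0.033 -0.081  0.005 -0.002 -0.   ] [-0.32649538  0.6615341  -0.04001947]
```

View pics/w1.png

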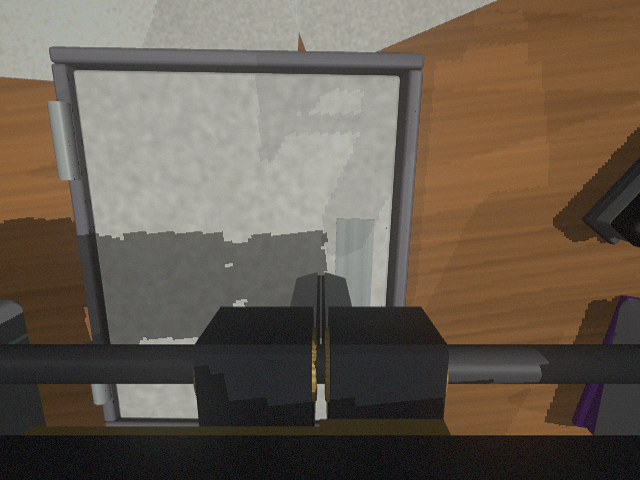

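```bash
python3 - <<'E'
from h import *
d=np.load("w1.npz"); c=(d["K"],d["p"],d["R"])
P=cast(c,[[50,48],[422,55],[408,300],[72,70],[403,75],[112,421]],.085); print(P.round(4))
v=P[0]-P[1]; print(np.degrees(np.arctan2(v[1],v[0])),np.hypot(*v[:2]))
E
```

```text
[[ 0.6948  0.1736  0.085 ]
 [ 0.6678 -0.017   0.085 ]
 [ 0.5326 -0.0009  0.085 ]
 [ 0.6832  0.1653  0.085 ]
 [ 0.6594 -0.0066  0.085 ]
 [ 0.4707  0.2008  0.085 ]]
81.9499573239435 0.19255008340288696
```

>>> move_arm:
  targets:
    - [[1, -3, 12], [0, 0, 0], -1]
    - [[1, -3, 22], [0, 0, 0], -1]
    - [[1, -3, 25], [0, 0, 0], -1]
    - [[1, -3, 27], [0, 0, 0], -1]
    - [[1, -3, 29], [0, 0, 0], -1]
    - [[1, -3, 31], [0, 0, 0], -1]
    - [[1, -3, 33], [0, 0, 0], -1]
    - [[1, -3, 35], [0, 0, 0], -1]
    - [[1, -3, 37], [0, 0, 0], -1]
    - [[1, -3, 37], [0, 0, 0], -1]

```text
time: 3.28
tool_pos: [0.5618, 0.0539, 0.0787]
ee_rot: [-3.141, -0.001, -0.123]
wrist_force: [-0.9, 0.5, 3.2]
width: 0.0001
```

>>> move_arm:
  targets:
    - [[0, 0, 1.5], [0, 0, 0], -1]
    - [[0, 0, 3], [0, 0, 0], -1]
    - [[0, 0, 3], [0, 0, 0], -1]

```text
time: 3.65
tool_pos: [0.5619, 0.054, 0.078]
ee_rot: [-3.141, -0.002, -0.123]
wrist_force: [-5.0, 1.1, 12.0]
width: 0.0003
```

>>> move_arm:
  targets:
    - [[0, 0, -20], [0, 0, 0], -1]
    - [[0, 0, -70], [0, 0, 0], -1]
    - [[10, 50, -120], [0, 0, 8], 0.4]
    - [[51, 265, -120], [0, 0, 38], 0.4]
    - [[51, 265, -120], [0, 0, 38], 0.4]
    - [[51, 265, -120], [0, 0, 38], 0.4]
    - [[51, 265, -120], [0, 0, 38], 0.4]
    - [[51, 265, -120], [0, 0, 38], 0.4]
    - [[51, 265, -120], [0, 0, 38], 0.4]
    - [[51, 265, -120], [0, 0, 38], 0.4]

```text
time: 4.9
tool_pos: [0.5796, -0.2139, 0.1954]
ee_rot: [-3.141, 0.0, -0.785]
wrist_force: [0.4, 0.1, 0.8]
width: 0.0655
```

```bash
python3 - <<'E'
from h import *
c=cam("wrist"); im=viewer.snapshot("wrist"); t=viewer.snapshot("top"); cv2.imwrite("pics/w2.png",im[:,:,::-1]); 
cv2.imwrite("pics/m2.png",np.hstack([im[:,:,::-1][:,:400] if 0 else cv2.resize(im[:,:,::-1],(480,360)),cv2.resize(t[:,:,::-1][100:340,200:400],(300,360))]))
o=status.get_obs(); print(o["tool_pos"],o["ee_rot"],o["qvel"].round(3),o["joint_positions"])
np.savez("w2.npz",K=c[0],p=c[1],R=c[2])
E
```

```text
[ 0.57968285 -0.21404454  0.19566861] [-3.14147651e+00 -1.89985048e-04 -7.84639486e-01] [-0.003 -0.    -0.003  0.001  0.002  0.001] [-4.45464898e-01  2.41030854e-01  1.21404202e+00  4.66270263e-05
  1.68630197e+00  1.90997628e+00]
```

View pics/m2.png

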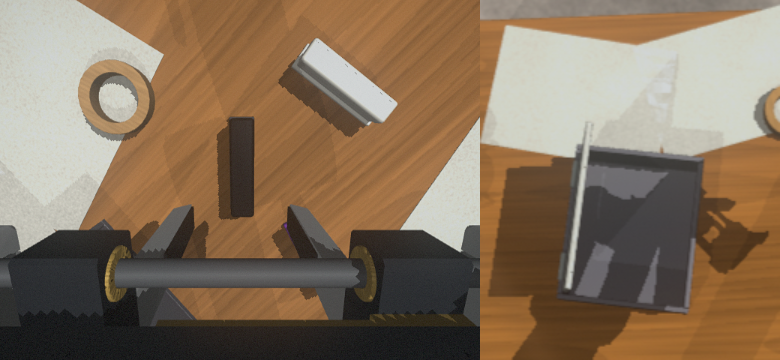

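The lid is upright, and the stapler is in the wrist view at about (322,223) full-size, aligned with the jaws.

```bash
python3 - <<'E'
from h import *
d=np.load("w2.npz"); c=(d["K"],d["p"],d["R"]); im=cv2.imread("pics/w2.png")
hsv=cv2.cvtColor(im,cv2.COLOR_BGR2HSV)
for th in (50,65):
    m=(im.max(2)<th); r=np.zeros_like(m); r[140:300,285:350]=1
    cc,b=quad(m&r); print(th,b.round(1))
    for z in (.046,): print(z,cv2.minAreaRect((cast(c,b,z)[:,:2]*1000).astype(np.float32)),cast(c,b,z)[:,:2].round(4).tolist())
print(im[223,280:350:4].tolist()); print(im[280:300:2,325].tolist(),im[148:166:2,325].tolist())
todo([.58,-.2,.1])
E
```

```text
50 [[301.4 236.8]
 [310.  235.6]
 [317.1 288. ]
 [308.6 289.2]]
0.046 ((566.551513671875, -186.1590576171875), (8.399843215942383, 52.39211654663086), 52.32938003540039) [[0.5896, -0.199], [0.5847, -0.2055], [0.5434, -0.1736], [0.5484, -0.1668]]
65 [[305.  157.1]
 [338.  156.6]
 [339.7 288.6]
 [306.7 289.1]]
0.046 ((583.202880859375, -220.37091064453125), (32.00640106201172, 124.28742980957031), 45.91592788696289) [[0.6381, -0.253], [0.6176, -0.2741], [0.5274, -0.1886], [0.5497, -0.1656]]
[[71, 113, 159], [67, 112, 159], [67, 109, 155], [35, 61, 85], [28, 53, 79], [35, 58, 85], [35, 58, 84], [39, 46, 57], [38, 41, 52], [37, 38, 49], [40, 45, 54], [45, 49, 57], [40, 45, 58], [43, 46, 56], [43, 45, 56], [59, 100, 141], [60, 100, 144], [62, 103, 146]]
[[36, 41, 52], [40, 47, 57], [35, 37, 50], [43, 48, 57], [21, 31, 41], [57, 92, 135], [62, 97, 140], [54, 92, 133], [58, 99, 140], [62, 101, 145]] [[69, 116, 162], [67, 111, 158], [63, 106, 151], [66, 112, 157], [76, 83, 89], [35, 43, 53], [40, 47, 57], [42, 51, 59], [50, 54, 64]]
shift [ -9.7 -10.2  95.7] turn z None
```

>>> move_arm:
  targets:
    - [[5, 0.5, 60], [0, 0, 0], 0.4]
    - [[5, 0.5, 120], [0, 0, 0], 0.4]
    - [[5, 0.5, 160], [0, 0, 0], 0.4]
    - [[5, 0.5, 178], [0, 0, 0], 0.4]
    - [[5, 0.5, 183], [0, 0, 0], 0.4]
    - [[5, 0.5, 183], [0, 0, 0], 0.4]
    - [[5, 0.5, 183], [0, 0, 0], -1]
    - [[5, 0.5, 183], [0, 0, 0], -1]
    - [[5, 0.5, 183], [0, 0, 0], -1]
    - [[5, 0.5, 183], [0, 0, 0], -1]
    - [[5, 0.5, 183], [0, 0, 0], -1]
    - [[5, 0.5, 183], [0, 0, 0], -1]
    - [[5, 0.5, 183], [0, 0, 0], -1]

```text
time: 6.62
tool_pos: [0.5828, -0.2195, 0.0127]
ee_rot: [3.142, -0.0, -0.787]
wrist_force: [-0.5, -0.1, 2.3]
width: 0.0298
```

>>> move_arm:
  targets:
    - [[0, 0, -30], [0, 0, 0], -1]
    - [[0, 0, -90], [0, 0, 0], -1]
    - [[0, 0, -150], [0, 0, 0], -1]
    - [[-205, -170, -160], [0, 0, -38], -1]
    - [[-205, -170, -160], [0, 0, -38], -1]
    - [[-205, -170, -160], [0, 0, -38], -1]
    - [[-205, -170, -160], [0, 0, -38], -1]
    - [[-205, -170, -160], [0, 0, -38], -1]
    - [[-205, -170, -160], [0, 0, -38], -1]
    - [[-205, -170, -160], [0, 0, -38], -1]
    - [[-205, -170, -160], [0, 0, -38], -1]

```text
time: 8.0
tool_pos: [0.5585, 0.0441, 0.1721]
ee_rot: [3.141, 0.0, -0.126]
wrist_force: [-0.3, 0.0, -2.5]
width: 0.0299
```

```bash
python3 - <<'E'
from h import *
c=cam("wrist"); im=viewer.snapshot("wrist"); t=viewer.snapshot("scene")
cv2.imwrite("pics/m3.png",np.hstack([cv2.resize(im[:,:,::-1],(480,360)),cv2.resize(t[:,:,::-1][100:340,200:413],(320,360))]))
o=status.get_obs(); print(o["tool_pos"],o["ee_rot"],o["width"],o["wrist_force"])
todo([.5585,.046,.03],np.radians(-7.3))
E
```

```text
[0.55842982 0.04446233 0.17227212] [ 3.14124782e+00  2.61382830e-04 -1.25740456e-01] 0.02987362561608791 [-0.1993631   0.41065035 -2.71361884]
shift [-1.000e-01 -1.600e+00  1.423e+02] turn z 0.09560256820494101
```

View pics/m3.png

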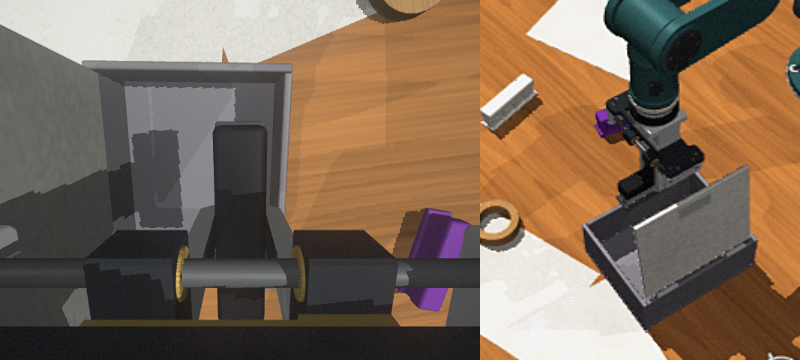

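>>> move_arm:
  targets:
    - [[0, -1, 30], [0, 0, 0], -1]
    - [[0, -1, 60], [0, 0, 0], -1]
    - [[0, -1, 90], [0, 0, 0], -1]
    - [[0, -1, 120], [0, 0, 0], -1]
    - [[0, -1, 138], [0, 0, 0], -1]
    - [[0, -1, 146], [0, 0, 0], -1]
    - [[0, -1, 149], [0, 0, 0], -1]
    - [[0, -1, 151], [0, 0, 0], -1]
    - [[0, -1, 151], [0, 0, 0], -1]

```text
time: 9.22
tool_pos: [0.559, 0.0468, 0.0223]
ee_rot: [-3.142, -0.002, -0.123]
wrist_force: [0.1, 0.5, -2.3]
width: 0.0298
```

>>> move_arm:
  targets:
    - [[0, 0, 1], [0, 0, 0], -1]
    - [[0, 0, 2], [0, 0, 0], -1]
    - [[0, 0, 2], [0, 0, 0], -0.06]
    - [[0, 0, 2], [0, 0, 0], -0.06]
    - [[0, 0, 2], [0, 0, 0], -0.06]
    - [[0, 0, -10], [0, 0, 0], -0.06]
    - [[0, 0, -60], [0, 0, 0], -0.06]
    - [[0, 0, -120], [0, 0, 0], -0.06]
    - [[0, 0, -180], [0, 0, 0], -0.06]
    - [[0, 0, -240], [0, 0, 0], -1]
    - [[0, 0, -260], [0, 0, 0], -1]
    - [[0, 0, -260], [0, 0, 0], -1]

```text
time: 10.72
tool_pos: [0.5593, 0.0469, 0.2849]
ee_rot: [-3.141, -0.006, -0.123]
wrist_force: [0.1, 0.1, 0.1]
width: 0.0178
```

```bash
python3 - <<'E'
from h import *
c=cam("wrist"); im=viewer.snapshot("wrist"); t=viewer.snapshot("scene")
cv2.imwrite("pics/m4.png",np.hstack([cv2.resize(im[:,:,::-1],(480,360)),cv2.resize(t[:,:,::-1][100:340,200:413],(320,360))]))
o=status.get_obs(); print(o["tool_pos"],o["ee_rot"],o["width"],o["wrist_force"],o["joint_positions"])
C=np.array([.5645,.0927]);ex=np.array([.9919,-.1271]);ey=np.array([.1271,.9919])
for y,z in ((125,.32),(125,.215),(95,.215)):
    p=C+ey*y/1000; todo([*p,z],np.radians(-7.3))
E
```

```text
[0.55801966 0.04683024 0.28061698] [ 3.14135171e+00  1.25788487e-03 -1.23456585e-01] 0.009744317586816218 [-0.47316059  0.67242883 -0.6096564 ] [-1.74546573e-02  1.08779459e-01  1.19979190e+00 -1.10311049e-04
  1.83429761e+00  1.67676944e+00]
shift [   1.2 -171.3  -39.4] turn z 0.22645875321567466
shift [   1.4 -171.3   65.6] turn z 0.22645875321567466
shift [   1.2 -141.3   65.6] turn z 0.22645875321567466
```

View pics/m4.png

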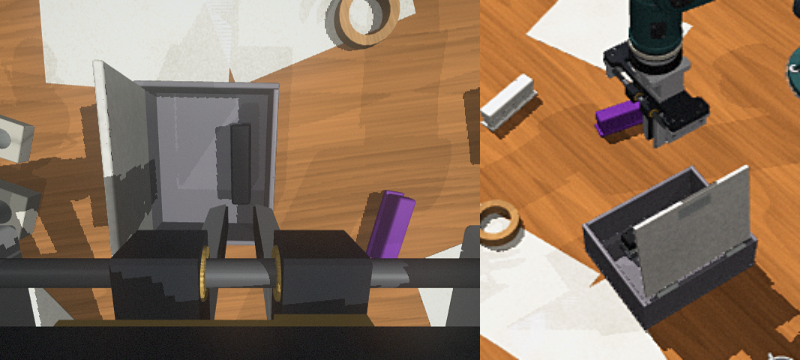

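The stapler lies in the case. Now I'll go up over the lid and down behind it.

>>> move_arm:
  targets:
    - [[1, 0, -45], [0, 0, 0], -1]
    - [[1, -60, -45], [0, 0, 0], -1]
    - [[1, -120, -45], [0, 0, 0], -1]
    - [[1, -165, -45], [0, 0, 0], -1]
    - [[1, -165, -45], [0, 0, 0], -1]
    - [[1, -165, 0], [0, 0, 0], -1]
    - [[1, -165, 50], [0, 0, 0], -1]
    - [[1, -165, 65], [0, 0, 0], -1]
    - [[1, -165, 65], [0, 0, 0], -1]
    - [[1, -165, 65], [0, 0, 0], -1]

```text
time: 12.08
tool_pos: [0.5809, 0.2103, 0.2192]
ee_rot: [-3.14, -0.004, -0.124]
wrist_force: [-0.2, 0.6, 0.7]
width: 0.0003
```

```bash
python3 - <<'E'
from h import *
o=status.get_obs(); C=np.array([.5645,.0927]);ex=np.array([.9919,-.1271]);ey=np.array([.1271,.9919])
d=o["tool_pos"][:2]-C; print("case xy",d@ex*1e3,d@ey*1e3,o["tool_pos"],o["ee_rot"],o["wrist_force"],o["width"])
im=viewer.snapshot("scene")[:,:,::-1]; cv2.imwrite("pics/m5.png",cv2.resize(im[80:380,180:480],(600,600)))
E
```

```text
case xy 1.3200225786258162 118.73004206503977 [0.58089959 0.2102982  0.21922005] [-3.14017488 -0.00418468 -0.12403091] [-0.16363919  0.60429648  0.66321075] 0.0003332887027939315
```

View pics/m5.png

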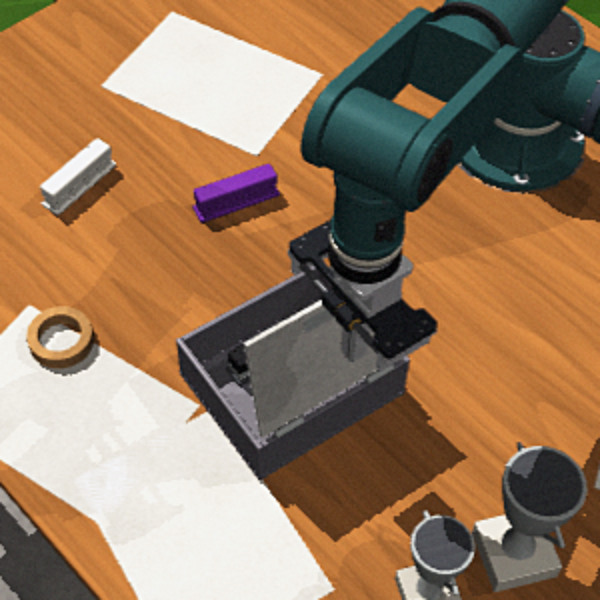

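The fingers are behind the lid and clear of the trophies. Now swing it down along the arc.

>>> move_arm:
  targets:
    - [[0, 20, 2], [0, 0, 0], -1]
    - [[0, 39, 4], [0, 0, 0], -1]
    - [[0, 48, 7], [0, 0, 0], -1]
    - [[0, 58, 10], [0, 0, 0], -1]
    - [[0, 67, 13], [0, 0, 0], -1]
    - [[0, 77, 17], [0, 0, 0], -1]
    - [[0, 86, 22], [0, 0, 0], -1]
    - [[0, 94, 27], [0, 0, 0], -1]
    - [[0, 103, 33], [0, 0, 0], -1]
    - [[0, 111, 40], [0, 0, 0], -1]
    - [[0, 118, 47], [0, 0, 0], -1]
    - [[0, 125, 54], [0, 0, 0], -1]
    - [[0, 131, 62], [0, 0, 0], -1]
    - [[0, 137, 71], [0, 0, 0], -1]
    - [[0, 144, 82], [0, 0, 0], -1]
    - [[0, 149, 94], [0, 0, 0], -1]
    - [[0, 154, 107], [0, 0, 0], -1]
    - [[0, 157, 119], [0, 0, 0], -1]
    - [[0, 157, 119], [0, 0, 0], -1]

```text
time: 14.5
tool_pos: [0.5593, 0.0537, 0.0958]
ee_rot: [3.14, 0.003, -0.124]
wrist_force: [-1.1, 0.4, 1.3]
width: 0.0005
```

>>> move_arm:
  targets:
    - [[0, 0, 4], [0, 0, 0], -1]
    - [[0, 0, 7], [0, 0, 0], -1]
    - [[0, 0, 9], [0, 0, 0], -1]
    - [[0, 0, 11], [0, 0, 0], -1]
    - [[0, 0, 13], [0, 0, 0], -1]
    - [[0, 0, 15], [0, 0, 0], -1]
    - [[0, 0, 17], [0, 0, 0], -1]
    - [[0, 0, 19], [0, 0, 0], -1]
    - [[0, 0, 19], [0, 0, 0], -1]
    - [[0, 0, 19], [0, 0, 0], -1]

```text
time: 15.75
tool_pos: [0.5606, 0.0547, 0.0787]
ee_rot: [-3.142, -0.001, -0.123]
wrist_force: [-0.2, 0.2, 3.3]
width: 0.0005
```

>>> move_arm:
  targets:
    - [[0, 0, 1.5], [0, 0, 0], -1]
    - [[0, 0, 2.5], [0, 0, 0], -1]
    - [[0, 0, 2.5], [0, 0, 0], -1]

```text
time: 16.12
tool_pos: [0.5607, 0.0547, 0.078]
ee_rot: [-3.141, -0.001, -0.123]
wrist_force: [-2.1, -0.3, 10.2]
width: 0.0005
```

At the stop (10 N), as at the first press. Release gently, retreat and wait.

>>> move_arm:
  targets:
    - [[0, 0, -3], [0, 0, 0], -1]
    - [[0, 0, -7], [0, 0, 0], -1]
    - [[0, 0, -12], [0, 0, 0], -1]
    - [[0, 0, -40], [0, 0, 0], -1]
    - [[0, 60, -100], [0, 0, 0], -1]
    - [[0, 120, -140], [0, 0, 0], -1]
    - [[0, 180, -140], [0, 0, 0], -1]
    - [[0, 200, -140], [0, 0, 0], -1]
    - [[0, 200, -140], [0, 0, 0], -1]
    - [[0, 200, -140], [0, 0, 0], -1]
    - [[0, 200, -140], [0, 0, 0], -1]
    - [[0, 200, -140], [0, 0, 0], -1]
    - [[0, 200, -140], [0, 0, 0], -1]
    - [[0, 200, -140], [0, 0, 0], -1]
    - [[0, 200, -140], [0, 0, 0], -1]
    - [[0, 200, -140], [0, 0, 0], -1]
    - [[0, 200, -140], [0, 0, 0], -1]
    - [[0, 200, -140], [0, 0, 0], -1]
    - [[0, 200, -140], [0, 0, 0], -1]
    - [[0, 200, -140], [0, 0, 0], -1]

```text
time: 18.62
tool_pos: [0.5357, -0.1439, 0.216]
ee_rot: [3.141, -0.0, -0.124]
wrist_force: [0.3, 0.7, 0.4]
width: 0.0005
```

```bash
python3 - <<'E'
from h import *
o=status.get_obs(); print(o["time"],o["tool_pos"],o["wrist_force"])
t=viewer.snapshot("top")[:,:,::-1]; s=viewer.snapshot("scene")[:,:,::-1]
cv2.imwrite("pics/m6.png",np.hstack([cv2.resize(t[90:390,80:480],(480,360)),cv2.resize(s[100:420,180:464],(320,360))]))
E
```

```text
18.625 [ 0.5357323  -0.14385862  0.21595709] [0.25230522 0.69388999 0.36942197]
```

View pics/m6.png

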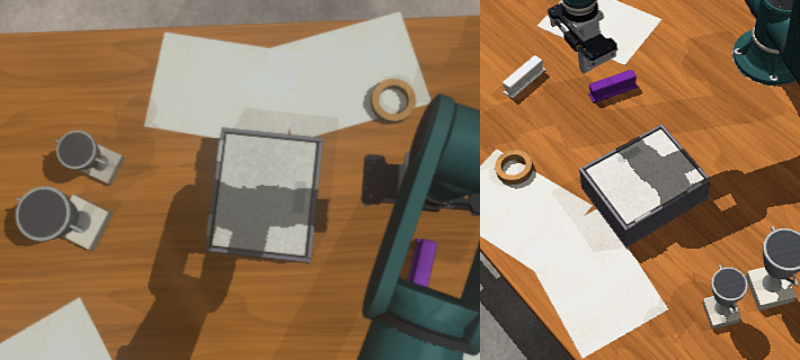

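The lid sits flush 2.3 s after release. The trophies and tape have not moved, and the robot is clear of everything.

```bash
python3 -c "
from bench import order; print(order.close_job())"
```

```text
the job is handed in; nothing more can be done
None
```

The job is done and handed in at about 18.7 s. I pressed the lid to its stop (12 N) and it swung up. I then gripped the black stapler and set it down in the case. Last, I swung the lid down from behind and pressed it to its stop (10 N).

In the last pictures, over 2 s after I let go, the lid is flush with the rim and the arm is clear, so the latch has caught. The trophies, the tape roll and the other staplers look where they were, judged by eye. No check failed; the stapler can't be seen under the shut lid, but a picture taken before closing showed it lying inside.

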